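# Stack one tote over the loaded one and nest another in it

## Robot

A 6-joint arm with a two-finger parallel gripper is mounted at the origin on a cart in front of the work surface, level with it; the furniture and walls round the work are solid. World frame = base frame: x ahead of the robot, y to its left, z up, the work surface at z = 0. Lengths are in m, angles in rad, forces in N, time in s.
With the tool pointing down it reaches from about 0.35 to 0.875 m from the base axis. Payload 4.2 kg.
Tool frame: the origin (TCP) lies midway between the tips of the shut fingers; the grasp point (between the pads) lies robot.grip_point_offset behind it (robot.grip_point_offset is the distance from the TCP to the grasp point, in m); z points along the fingers, y is the direction in which the jaws open and shut (so a half turn about z gives the same grasp; the last joint's range is limited). The gripper opens to 87 mm and grips with 3 to 60 N. Pads are 19 mm wide; open, the fingers measure 117 mm over their backs; the gripper's body (75 mm by 190 mm) begins 51 mm behind the grasp point.
Start: joints at [-1.085, 0.385, 0.008, 0, -1.194, -0.259], TCP at [0.141, -0.609, 0.184] pointing down, gripper open.
Joint ranges: [-3.14, 3.14], [-1.21, 2.06], [-1.07, 1.41], [-3.16, 2.05], [-2.99, -0.16], [-3.1, 3.1]. Speed limits (rad/s): [2.79, 2.79, 3.14, 3.14, 3.14, 3.14].

## Interface

Orientations are given as a rotation vector (axis times angle).
In Python, from plant import robot gives the robot as it stands. Calls block until the motion is done:
- robot.move_to(position, orientation): joint-space move of the TCP to a pose.
- robot.movel(position, speed=0.15, frame=None, contact_N=None): straight line of the TCP; frame=None keeps the orientation; speed is the mean speed in m/s. With contact_N (N) it stops when the force on the tool has changed by that much, and returns True; else False.
- robot.movej(angles): joint-space move.
- robot.gripper_to(opening): finger opening in m; the grip force is fixed at half the most; returns when the fingers have stopped.
- robot.wait(seconds).
- robot.ik(position, orientation): joint angles nearest the present ones, or None.
- robot.get_state(): the state.
- robot.read_camera(name): name is "scene" or "side" or "wrist"; returns a dict with "color" (420x560x3 uint8, red, green, blue), "depth" (420x560 float32, m along the optical axis (not along the pixel's ray), 0 where there is no reading), "intrinsics" (3x3 intrinsics, pixels), "extrinsics" (4x4, takes a point from camera to world coordinates). Camera axes: x right, y up, looking along -z (the intrinsics and any distortion apply to the point x, -y, -z); pixel columns grow to the right and rows downward; lengths in m; the calibration is good to about 2 mm. A picture is of the moment at which its call begins.
A pose or a line that the arm cannot do raises robot.Unreachable and nothing moves.
- robot.sign_off(): hands the job in, once; it reports no verdict.
The state is a dict: "time_s": time; "joint_positions": joint angles; "joint_vel": joint speeds; "joint_efforts": joint torques, N m; "eef_pos": TCP position; "tool_rot": TCP orientation; "contact_force": force on the tool from outside, world axes, zero at the start; "torque": the same for the moment, N m; "finger_gap": finger opening in m.
Only numpy, scipy, OpenCV 4.12 (cv2) and the standard library are available. Lean on these libraries where they do the work, as an engineer would, in place of code of your own. Each camera call takes 0.05 s, during which the arm holds its last target.

## Task

Clear the bench of empty stack-and-nest bins. Stack the blue bin on the rim of the grey bin that holds the vials and tin, its yellow end over the plain end of the grey one so that it stands clear of the contents; and turn the green bin so that it nests all the way down inside the blue one, yellow end over yellow end. Leave the grey bin and its contents where they stand, and do not disturb the wash bottle, the loupe or the tape roll in front.

Things in the scene. Friction and masses are not known exactly. Their poses are not given: they have to be found in the camera images.
- loaded_bin: Grey open plastic bin on the bench, loose, 0.6 kg, holding two vials and a tin (tops up to 51 mm above its underside). All three bins have one shape: 116 x 166 x 80 mm over the rim; origin at the centre of the underside, x across (short), y along (long), z up. The +y end of the rim is yellow, the -y end plain. Underside 82 x 132 mm, floor 3 mm, walls 2.5 mm, leaning outward 8 degrees
- loaded_rim (a point): Centre of the grey bin's mouth, at rim height (z = 80 mm). The rim of every bin is an upright band 8 mm thick and 20 mm deep (z 60 to 80), inner faces at x = +-50 and y = +-75, outer at x = +-58 and y = +-83 mm; below it the wall steps 3 mm inward. Grip the band across its 8 mm: anywhere on either end, or on the long sides from y = -14 to 40 mm
- blue_bin: Blue empty bin, same shape and axes as loaded_bin, about 0.18 kg, standing loose and upright on the bench at any yaw; origin at the centre of its underside
- blue_rim (a point): Centre of the blue bin's mouth, at rim height (z = 80 mm). Each long side of every bin has two open slots in rim and wall, y = 40 to 64 and y = -38 to -14 mm, cut down to z = 44 mm. Below each slot, at y = 52 and y = -26 mm, a lug 12 mm wide stands out to x = +-61 mm, z 10 to 30 mm
- green_bin: Green empty bin, same shape and axes as loaded_bin, about 0.18 kg, lying loose on the sloping rest, so that its z axis leans 30 degrees from vertical toward the rest's low side (roughly toward the robot), its long y axis level across the slope; origin at the centre of its underside
- green_rim (a point): Centre of the green bin's mouth, at rim height (80 mm above its underside along its z). A bin put into another turned half round (yellow over plain) rests with its lugs on the rim below and stands 70 mm higher than the lower bin; put in the same way round (yellow over yellow) its lugs sink into the slots and it stands 34 mm higher
- rest: Fixed aluminium sloping rest, 110 x 150 mm foot, origin on the bench under the centre of the slope; the slope rises 30 degrees toward its +x, its surface is 45 mm high above the origin and up to 73 mm at the back edge, with an 8 mm lip along the low edge
- vial_a: White vial with blue cap in the grey bin, 23 mm across, 48 mm tall, upright, origin at its underside
- vial_b: White vial with white cap in the grey bin, 23 mm across, 48 mm tall, upright, origin at its underside
- tin: White round tin in the grey bin, 53 mm across, 26 mm tall, origin at its underside
- wash_bottle: White wash bottle with red cap and bent spout, body 61 mm across, 174 mm tall, standing on the bench; origin on the bench under its middle, the body's axis 18 mm from it along its y. Leave alone
- stand_loupe: Black and white stand loupe, 40 mm across, 43 mm tall, origin under its centre. Leave alone
- tape_roll: Roll of tan tape lying flat near the front edge of the bench, 104 mm across, 25 mm tall, origin under its centre. Leave alone

How it is judged:
At the end, for the whole second after the job is handed in: Blue stands on grey's rim (65-75 mm above it, within 14 mm and 0.17 rad); green nested in blue (29-39 mm above it, within 9 mm and 0.1 rad); blue and green tilted under 0.07 rad and at rest, grey under 0.05; vials and tin in it upright within 0.25 rad (z of blue_bin in the frame of loaded_bin between 0.065 and 0.075 m and horizontal distance between blue_bin and loaded_bin below 0.014 m and angle between the y axis of blue_bin and the y axis of loaded_bin, either way round below 0.17 rad and z of green_bin in the frame of blue_bin between 0.029 and 0.039 m and horizontal distance between green_bin and blue_bin below 0.009 m and angle between the y axis of green_bin and the y axis of blue_bin, either way round below 0.1 rad and angle between each of blue_bin, green_bin's own z axis and vertical below 0.07 rad and angle between loaded_bin's own z axis and vertical below 0.05 rad and angle between each of vial_a, vial_b, tin's own z axis and vertical below 0.25 rad and linear speed of each of blue_bin, green_bin below 0.02 m/s); the robot touches nothing.
It fails at once if the grey bin shoved more than 40 mm (distance of loaded_bin from where it was at the start of the episode above 0.04 m).
It fails at once if a vial or the tin knocked over (angle between any of vial_a, vial_b, tin's own z axis and vertical above 0.6 rad).
It fails at once if the wash bottle, the loupe or the tape roll moved more than 30 mm or tipped (distance of any of wash_bottle, stand_loupe, tape_roll from where it was at the start of the episode above 0.03 m or angle between wash_bottle's own z axis and vertical above 0.4 rad).
It also fails if it takes over 54 s, if anything falls off the work surface, if the arm or the gripper's body presses on something with over 40 N, if the wrist force passes 120 N, or if a joint passes its speed limit or range.

## Working session

There is one attempt and no reset: what is moved stays moved. The work goes in short steps, each a Python script; the robot and the scene stay as the last script left them, time stands still between calls to the robot, and variables do not carry over. Pictures are saved under pics/ and viewed, and the job is handed in when it is done.

```bash
ls; mkdir -p pics
python3 - <<'E'
from plant import robot
import cv2,numpy as np
s=robot.get_state();print(s['time_s'],s['eef_pos'],s['tool_rot'],robot.grip_point_offset)
for n in ['scene','side','wrist']:
    c=robot.read_camera(n);cv2.imwrite(f'pics/{n}0.png',c['color'][:,:,::-1]);np.savez(f'{n}0.npz',**c)
    print(n,c['intrinsics'].tolist(),c['extrinsics'].round(3).tolist())
E
```

```text
pics
0.0 [ 0.14041443 -0.60831508  0.18326384] [ 0.35517433 -3.12116166 -0.00337676] 0.0187
scene [[393.4597657880187, 0.0, 283.1767443669194], [0.0, 393.4597657880187, 214.09580081722245], [0.0, 0.0, 1.0]] [[-0.805, 0.428, -0.411, 0.131], [-0.593, -0.595, 0.543, 0.538], [-0.012, 0.681, 0.732, 0.835], [0.0, 0.0, 0.0, 1.0]]
side [[498.35280465538256, 0.0, 287.98752686169314], [0.0, 498.35280465538256, 206.37023937333106], [0.0, 0.0, 1.0]] [[0.095, -0.848, 0.521, 1.126], [0.995, 0.086, -0.041, -0.024], [-0.011, 0.523, 0.852, 1.114], [0.0, 0.0, 0.0, 1.0]]
wrist [[354.5852296087063, 0.0, 274.1744840281562], [0.0, 354.5852296087063, 210.75106201475856], [0.0, 0.0, 1.0]] [[-0.225, -0.94, -0.258, 0.07], [0.974, -0.217, -0.06, -0.624], [0.001, -0.265, 0.964, 0.384], [0.0, 0.0, 0.0, 1.0]]
```

View pics/scene0.png

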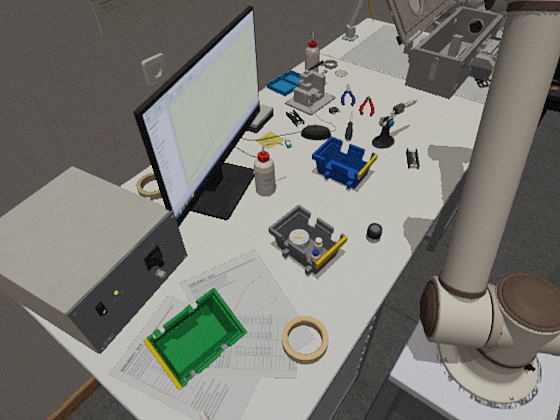

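View pics/side0.png

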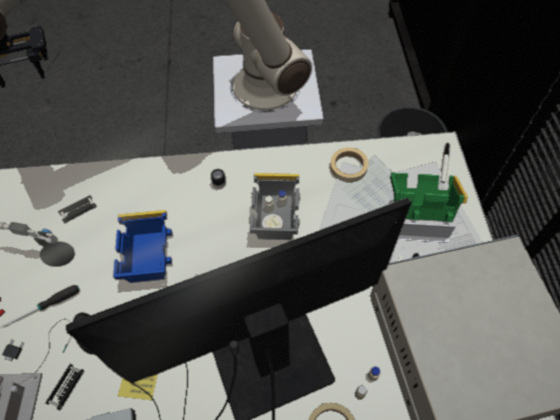

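```bash
cat > h.py <<'E'
import numpy as np,cv2
def cloud(c):
    d=c['depth'];K=c['intrinsics'];E=c['extrinsics']
    v,u=np.mgrid[:d.shape[0],:d.shape[1]]
    P=np.stack([(u-K[0,2])/K[0,0]*d,-(v-K[1,2])/K[1,1]*d,-d],-1)@E[:3,:3].T+E[:3,3]
    P[d==0]=np.nan
    return P,cv2.cvtColor(c['color'],cv2.COLOR_RGB2HSV)
E
python3 - <<'E'
from h import *
for n in ['scene','side']:
    c=dict(np.load(n+'0.npz'));P,H=cloud(c)
    h,s,v=[H[...,i].astype(int) for i in range(3)];z=P[...,2]
    # top-down render
    img=np.zeros((600,800,3),np.uint8)
    ok=np.isfinite(z)&(z<0.3)&(z>-.02)
    o=np.argsort(z[ok]); p=P[ok][o];col=c['color'][ok][o][:,::-1]
    # u = (y from .55 to -.55), v = x .9->.1
    U=((0.6-p[:,1])*700).astype(int);V=((0.95-p[:,0])*700).astype(int)
    m=(U>=0)&(U<799)&(V>=0)&(V<599)
    for a in (0,1):
        for b in (0,1): img[V[m]+a,U[m]+b]=col[m] if False else col[m]
    cv2.imwrite(f'pics/top_{n}.png',img)
    t=(np.abs(z)<.03)&(P[...,0]>.3)&(P[...,0]<.7); print(n,'table',np.nanmedian(z[t]))
    for nm,m in dict(blue=(h>105)&(h<125)&(s>150),green=(h>50)&(h<75)&(s>140),yel=(h>20)&(h<32)&(s>170)).items():
        m=m&(P[...,0]>.2)&(P[...,0]<.9)&(z>.01)&(z<.25)
        q=P[m];print(n,nm,m.sum(),q.min(0).round(3),q.max(0).round(3))
E
```

```text
scene table 0.0006031806263525064
scene blue 1681 [ 0.335 -1.476  0.01 ] [0.857 0.439 0.249]
scene green 4627 [ 0.333 -1.469  0.014] [0.867 0.444 0.234]
scene yel 622 [ 0.381 -0.439  0.012] [0.862 0.45  0.243]
side table 0.0005982512388242878
side blue 1401 [ 0.43  -0.385  0.01 ] [0.899 0.175 0.086]
side green 2040 [0.205 0.272 0.026] [0.576 0.787 0.146]
side yel 151 [ 0.218 -0.323  0.056] [0.552 0.79  0.143]
```

Run:
```python
import cv2,numpy as np
a=cv2.imread('pics/side0.png')[130:290,100:500];cv2.imwrite('pics/side0z.png',cv2.resize(a,None,fx=2,fy=2,interpolation=2))
a=cv2.imread('pics/scene0.png')[120:400,120:400];cv2.imwrite('pics/scene0z.png',cv2.resize(a,(600,600),interpolation=2))
```

```text
(no output)
```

View pics/side0z.png

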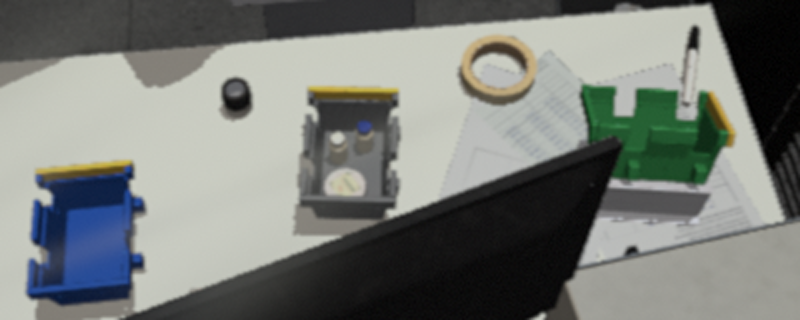

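View pics/scene0z.png

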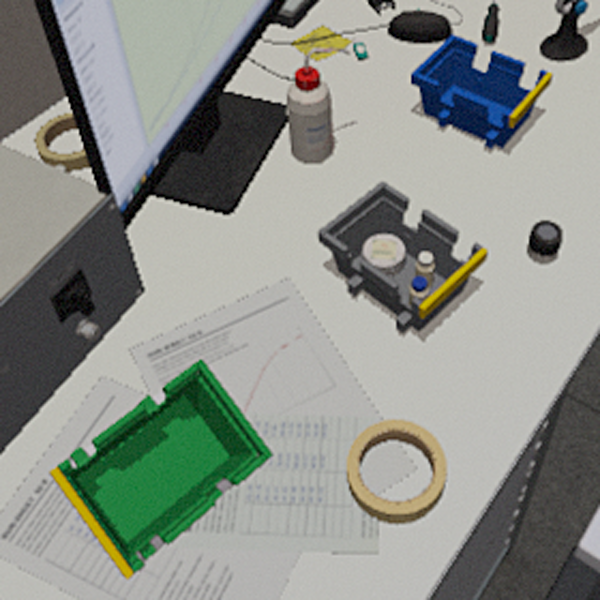

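View pics/top_scene.png

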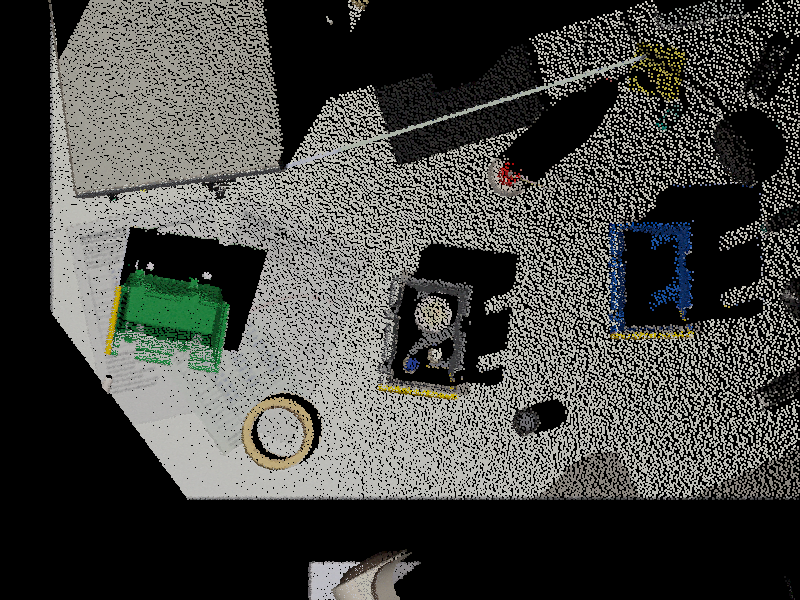

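View pics/top_side.png

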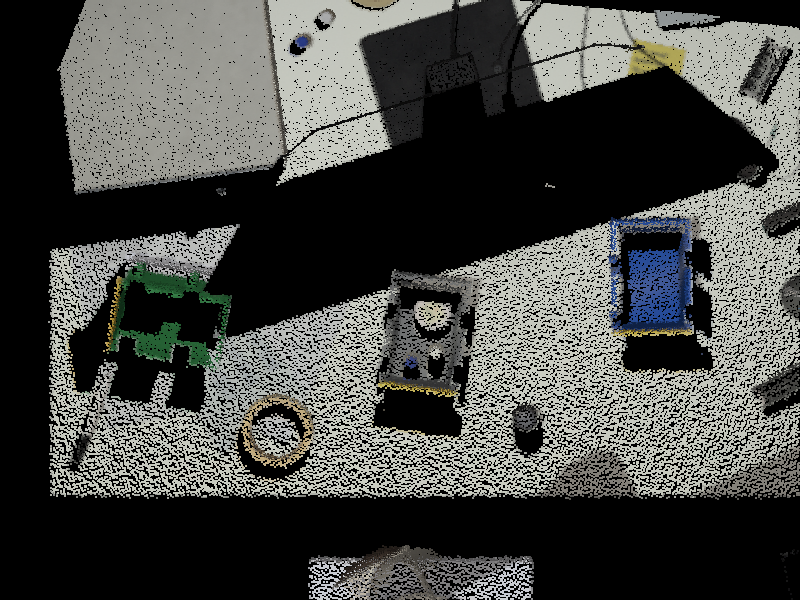

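```bash
cat >> h.py <<'E'
from scipy.spatial import cKDTree
from scipy.optimize import least_squares
from scipy.spatial.transform import Rotation as R
def model(step=.0015):
    pts=[]
    def grid(x0,x1,y0,y1,z0,z1):
        a=[np.linspace(p,q,max(1,int(round(abs(q-p)/step))+1)) for p,q in((x0,x1),(y0,y1),(z0,z1))]
        pts.append(np.stack(np.meshgrid(*a),-1).reshape(-1,3))
    for s in(-1,1):
        for y0,y1 in((-.083,-.038),(-.014,.04),(.064,.083)):
            grid(s*.058,s*.058,y0,y1,.06,.08);grid(s*.05,s*.05,max(y0,-.075),min(y1,.075),.06,.08);grid(s*.05,s*.058,y0,y1,.08,.08)
        grid(-.058,.058,s*.083,s*.083,.06,.08);grid(-.05,.05,s*.075,s*.075,.06,.08);grid(-.058,.058,s*.075,s*.083,.08,.08)
        for y in (-.038,-.014,.04,.064): grid(s*.05,s*.058,y,y,.06,.08)
    rim=np.vstack(pts)
    return rim
RIM=model();TREE=cKDTree(RIM)
def pose4(p): return R.from_rotvec([0,0,p[3]]),np.array(p[:3])
def pose6(p): return R.from_rotvec(p[3:6]),np.array(p[:3])
def fit(pts,p0,pose=pose4,zlo=.058,lo=.02):
    p=np.array(p0,float)
    for tol in (.02,.012,.008,.006,.005,.005):
        Rr,t=pose(p);q=Rr.inv().apply(pts-t)
        d=TREE.query(q)[0];k=(d<tol)&(q[:,2]>zlo)
        def f(x):
            Rr,t=pose(x);return TREE.query(Rr.inv().apply(pts[k]-t))[0]
        p=least_squares(f,p,loss='soft_l1',f_scale=.002,x_scale=[.01]*3+[.1]*(len(p)-3),diff_step=1e-3).x if False else least_squares(f,p,loss='soft_l1',f_scale=.002,diff_step=None,x_scale=[.05]*3+[1]*(len(p)-3)).x
    return p,k.sum(),np.median(f(p)),f(p).mean()
E
python3 - <<'E'
from h import *
Q=[];C=[]
for n in ['scene','side']:
    c=dict(np.load(n+'0.npz'));P,H=cloud(c);ok=np.isfinite(P[...,2]);Q.append(P[ok]);C.append(H[ok].astype(int))
import sys
def run(sel,p0,pose):
    for nm,q in (('scene',Q[0]),('side',Q[1]),('both',np.vstack(Q))):
        q=q[(np.linalg.norm(q-p0[:3],axis=1)<.16)&sel(q)]
        p,*r=fit(q,p0,pose);print(nm,p.round(4),r)
hi=lambda q:q[:,2]>.058
print('grey');run(hi,[.475,-.02,0,np.pi+.1-.2+.0+np.pi/2*-1+np.pi],pose4) if 0 else run(hi,[.475,-.02,0,np.pi/2],pose4)
run(hi,[.475,-.02,0,np.pi/2-np.pi+0],pose4)
E
```

```text
grey
scene [ 4.6360e-01 -3.0000e-04  8.0000e-04  1.4451e+00] [np.int64(984), np.float64(0.0016997652884987338), np.float64(0.0019684429918841767)]
side [ 4.7270e-01 -6.9000e-03  6.0000e-04  1.4397e+00] [np.int64(1026), np.float64(0.0012247080141645269), np.float64(0.0014693953948254218)]
both [ 4.7100e-01 -7.5000e-03  3.0000e-04  1.4413e+00] [np.int64(2043), np.float64(0.0013409574003917424), np.float64(0.0016045221930010125)]
scene [ 4.6290e-01 -1.0000e-04  1.2000e-03 -1.6972e+00] [np.int64(812), np.float64(0.0014214924395428803), np.float64(0.001863362343396096)]
side [ 4.7280e-01 -6.9000e-03  6.0000e-04 -1.6977e+00] [np.int64(921), np.float64(0.0013404091281988128), np.float64(0.001616091345624876)]
both [ 4.7110e-01 -7.4000e-03  4.0000e-04 -1.6981e+00] [np.int64(1797), np.float64(0.0015334343521556252), np.float64(0.001782309805167352)]
```

```bash
cat >> h.py <<'E'
def proj(c,X):
    E=c['extrinsics'];K=c['intrinsics'];q=(X-E[:3,3])@E[:3,:3]
    return np.stack([K[0,2]+K[0,0]*q[:,0]/-q[:,2],K[1,2]-K[1,1]*q[:,1]/-q[:,2]],1)
def edges():
    r=[]
    for x,y in((.058,.083),(.05,.075)):
        r.append(np.array([[x,y,.08],[-x,y,.08],[-x,-y,.08],[x,-y,.08],[x,y,.08]]))
    r.append(np.array([[.058,.083,.06],[-.058,.083,.06],[-.058,-.083,.06],[.058,-.083,.06],[.058,.083,.06]]))
    for s in(-1,1):
        for y in (-.038,-.014,.04,.064): r.append(np.array([[s*.058,y,.06],[s*.058,y,.08],[s*.05,y,.08]]))
    return r
def overlay(c,Rr,t,crop,fn,k=4):
    x0,y0,x1,y1=crop
    im=cv2.resize(c['color'][y0:y1,x0:x1,::-1],None,fx=k,fy=k,interpolation=cv2.INTER_CUBIC)
    for e in edges():
        p=(proj(c,Rr.apply(e)+t)-[x0,y0]+.5)*k
        cv2.polylines(im,[np.round(p).astype(np.int32)],False,(255,0,255),1)
    cv2.imwrite(fn,im)
E
python3 - <<'E'
from h import *
ims=[]
for p in ([.4636,-.0003,.0008,1.4451],[.4727,-.0069,.0006,1.44]):
  for n,cr in (('scene',(260,195,360,285)),('side',(235,160,335,250))):
    c=dict(np.load(n+'0.npz'));overlay(c,*pose4(p),cr,'t.png',4);ims.append(cv2.imread('t.png'))
cv2.imwrite('pics/ovg.png',cv2.resize(np.vstack([np.hstack(ims[:2]),np.hstack(ims[2:])]),None,fx=.83,fy=.83))
E
```

```text
(no output)
```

View pics/ovg.png

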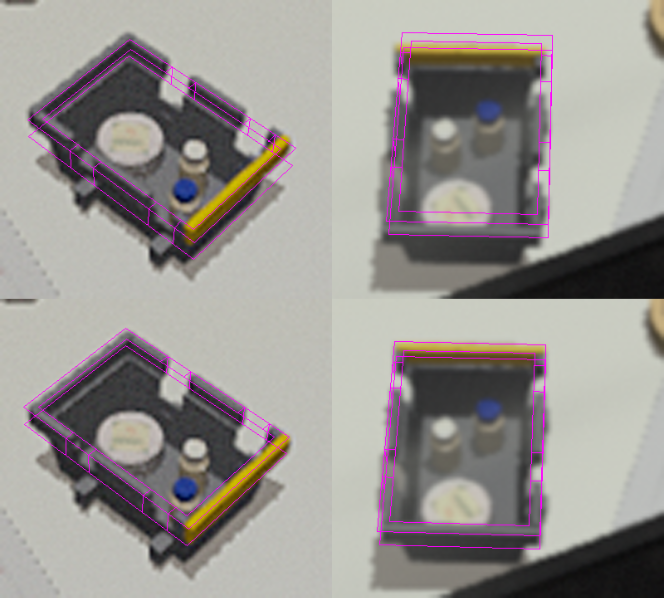

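```bash
cat >> h.py <<'E'
def msfit(pts,p0,pose,n=40,seed=0,sc=(.012,.012,.004,.08,.08,.08)):
    rng=np.random.default_rng(seed);best=None
    sub=pts[rng.permutation(len(pts))[:900]]
    def f(x):
        Rr,t=pose(x);return TREE.query(Rr.inv().apply(sub-t),distance_upper_bound=.03)[0].clip(0,.03)
    for i in range(n):
        x0=np.array(p0,float)+(rng.normal(size=len(p0))*np.array(sc[:len(p0)]) if i else 0)
        r=least_squares(f,x0,loss='cauchy',f_scale=.0015,x_scale=[.05]*3+[1]*(len(p0)-3),diff_step=1e-4)
        if best is None or r.cost<best.cost: best=r
    return best.x,best.cost,np.median(f(best.x))
E
cat > fit1.py <<'E'
from h import *
Q=[]
for n in ['scene','side']:
    c=dict(np.load(n+'0.npz'));P,H=cloud(c);ok=np.isfinite(P[...,2]);Q.append((P[ok],H[ok].astype(int)))
def run(nm,p0,sel):
    a=[]
    for P,H in Q:
        k=(np.hypot(*(P[:,:2]-p0[:2]).T)<.13)&(P[:,2]>.061)&(P[:,2]<.095)&sel(H);a.append(P[k])
    for m,q in zip(('scene','side','both'),a+[np.vstack(a)]):
        print(nm,m,len(q),*[np.round(v,5) for v in msfit(q,p0,pose4,24)])
run('grey',[.472,-.005,0,1.46],lambda H:H[:,0]>=0)
run('blue',[.555,-.33,0,1.57],lambda H:H[:,1]>90)
E
python3 fit1.py
```

```text
grey scene 1001 [ 4.69070e-01 -7.68000e-03  1.80000e-04  1.44122e+00] 0.00048 0.00094
grey side 968 [ 4.7264e-01 -6.8800e-03  6.0000e-04  1.4394e+00] 0.00066 0.0012
grey both 1969 [ 4.71040e-01 -7.55000e-03  2.60000e-04  1.43986e+00] 0.00075 0.00127
blue scene 643 [ 5.5072e-01 -3.3157e-01  4.1000e-04  1.5856e+00] 0.00045 0.00109
blue side 973 [ 5.53820e-01 -3.30820e-01  5.70000e-04  1.58339e+00] 0.00067 0.00117
blue both 1616 [ 5.53190e-01 -3.31250e-01  7.40000e-04  1.58713e+00] 0.00075 0.0013
```

```bash
cat > fit2.py <<'E'
from h import *
Q=[]
for n in ['scene','side']:
    c=dict(np.load(n+'0.npz'));P,H=cloud(c);ok=np.isfinite(P[...,2]);Q.append((P[ok],H[ok].astype(int),c))
# initial: z leans 30deg to -x, yaw psi slightly
ps=-.12
R0=R.from_rotvec([0,0,ps])*R.from_rotvec([0,-np.pi/6,0])
t0=np.array([.5,.36,.05])
a=[]
for P,H,c in Q:
    g=((H[:,0]>50)&(H[:,0]<75)&(H[:,1]>140)|(H[:,0]>20)&(H[:,0]<32)&(H[:,1]>150))&(P[:,0]>.38)&(P[:,0]<.62)&(P[:,1]>.24)&(P[:,1]<.5)&(P[:,2]>.015)
    P=P[g];a.append(P)
import sys
p0=np.r_[t0,R0.as_rotvec()]
# coarse: rim centre at mean of highest-along-axis
for m,q in zip(('scene','side','both'),a+[np.vstack(a)]):
    zz=R0.inv().apply(q);print(m,len(q),'ext',zz.min(0).round(3),zz.max(0).round(3), np.percentile(zz,[1,99],axis=0).round(3).tolist())
    mid=np.percentile(zz,[1,99],axis=0);tl=np.r_[(mid[0]+mid[1])[:2]/2,mid[1][2]-.08]
    p0=np.r_[R0.apply(tl),R0.as_rotvec()]
    p=p0
    for it in range(3):
        Rr,t=pose6(p);l=Rr.inv().apply(q-t);k=(l[:,2]>.058)&(l[:,2]<.1)
        p,cst,med=msfit(q[k],p,pose6,15)
    Rr,t=pose6(p);print(m,p.round(4),cst,med,'axes y',Rr.as_matrix()[:,1].round(3),'z',Rr.as_matrix()[:,2].round(3),'rimc',Rr.apply([0,0,.08])+t)
    np.save('green_%s.npy'%m,p)
ims=[]
p=np.load('green_both.npy')
for (P,H,c),cr in zip(Q,((140,285,250,390),(380,155,480,245))):
    overlay(c,*pose6(p),cr,'t.png',4);ims.append(cv2.resize(cv2.imread('t.png'),(400,400)))
cv2.imwrite('pics/ovgreen.png',np.hstack(ims))
E
python3 fit2.py
```

```text
scene 4861 ext [ 0.373  0.334 -0.2  ] [ 0.494  0.501 -0.112] [[0.377, 0.338, -0.198], [0.489, 0.498, -0.114]]
scene [ 0.5182  0.3554  0.0448 -0.0455 -0.5199 -0.1567] 0.0006025490497523704 0.001038623765889389 axes y [ 0.161  0.987 -0.004] z [-0.491  0.083  0.867] rimc [0.47893239 0.3619991  0.11421973]
side 2140 ext [ 0.378  0.333 -0.197] [ 0.502  0.498 -0.115] [[0.38, 0.336, -0.193], [0.498, 0.495, -0.117]]
side [ 0.5226  0.3555  0.0449 -0.0401 -0.5261 -0.1725] 0.0007401918353850415 0.001359458247798357 axes y [0.174 0.985 0.006] z [-0.496  0.082  0.864] rimc [0.48295523 0.36205089 0.11407192]
both 7001 ext [ 0.373  0.333 -0.2  ] [ 0.502  0.501 -0.112] [[0.378, 0.337, -0.198], [0.496, 0.497, -0.115]]
both [ 0.5201  0.3553  0.0455 -0.0432 -0.5175 -0.1654] 0.0007852643525170795 0.001342150304668742 axes y [0.168 0.986 0.001] z [-0.489  0.083  0.868] rimc [0.48104336 0.36189351 0.11500325]
```

View pics/ovgreen.png

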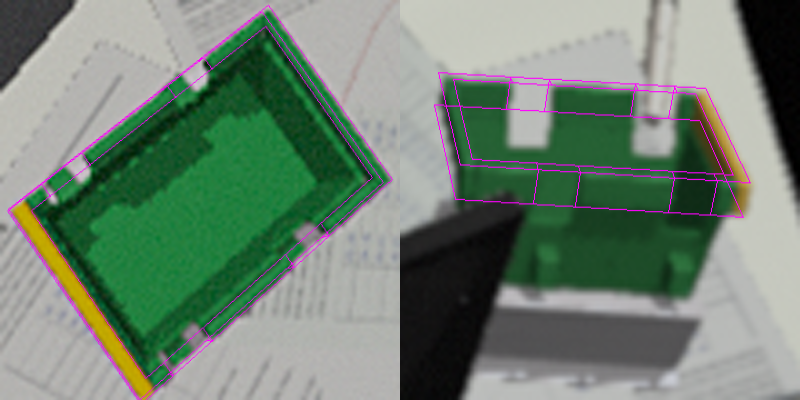

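```bash
cat > plan.py <<'E'
from h import *
GREY=np.array([.471,-.0075,.0003,1.440]);BLUE=np.array([.553,-.3312,.0005,1.586]);GREEN=np.load('green_both.npy')
OFF=.0187
def mat(Rr,t):
    M=np.eye(4);M[:3,:3]=Rr.as_matrix();M[:3,3]=t;return M
def tool_in_bin(side,s,zg=.071,y=.0):
    # TCP pose in bin frame, gripping long side
    M=np.eye(4);M[:3,0]=[0,s,0];M[:3,1]=[s,0,0];M[:3,2]=[0,0,-1]
    M[:3,3]=[side*.054,y,zg-OFF];return M
def bin_pose(x,y,z,yaw): return mat(R.from_rotvec([0,0,yaw]),[x,y,z])
def pr(M): return M[:3,3],R.from_matrix(M[:3,:3]).as_rotvec()
E
python3 - <<'E'
from plan import *
from plant import robot
def chk(B0,B1s,nm):
  for side in(1,-1):
    for s in(1,-1):
      T=tool_in_bin(side,s)
      o=[]
      for B in [B0]+B1s:
        q=robot.ik(*pr(B@T));o.append(None if q is None else np.round(q,2))
      print(nm,side,s,*o)
B0=bin_pose(*BLUE);up=np.eye(4);up[2,3]=.1
place=bin_pose(GREY[0],GREY[1],.0705,GREY[3]-np.pi)
chk(B0,[up@B0,place,up@place],'blue')
G0=mat(*pose6(GREEN));pl=bin_pose(GREY[0],GREY[1],.105,GREY[3]-np.pi)
pull=G0.copy();pull[:3,3]+=G0[:3,2]*.12
chk(G0,[pull,pl,up@pl],'green')
for n in ['scene','side']:
    c=dict(np.load(n+'0.npz'));P,H=cloud(c);z=P[...,2];k=(P[...,1]<-.42)&(P[...,1]>-.75)&(P[...,0]>.3)&(P[...,0]<.75)&(z>.03);q=P[k];print(len(q),q.min(0),q.max(0),q[q[:,2].argmax()])
    k=(P[...,1]<.5)&(P[...,1]>-.4)&(P[...,0]>.3)&(P[...,0]<.75)&(z>.12);q=P[k];print(len(q),q.min(0),q.max(0))
E
```

```text
blue 1 1 [-0.2   0.49 -0.18  0.   -0.9  -1.35] [-0.2   0.4  -0.06  0.   -1.12 -1.35] [ 0.22  0.18 -0.45  0.   -0.94  1.22] [ 0.22  0.08 -0.29  0.   -1.19  1.22]
blue 1 -1 [-0.2   0.49 -0.18  0.   -0.9   1.79] [-0.2   0.4  -0.06  0.   -1.12  1.79] [ 0.22  0.18 -0.45 -0.   -0.94 -1.92] [ 0.22  0.08 -0.29 -0.   -1.19 -1.92]
blue -1 1 [-0.37  0.57 -0.02  0.   -0.97 -1.19] [-0.37  0.49  0.1   0.   -1.18 -1.19] [ 0.44  0.2  -0.43  0.   -0.95  1.  ] [ 0.44  0.11 -0.27  0.   -1.2   1.  ]
blue -1 -1 [-0.37  0.57 -0.02  0.   -0.97  1.95] [-0.37  0.49  0.1   0.   -1.18  1.95] [ 0.44  0.2  -0.43 -0.   -0.95 -2.14] [ 0.44  0.11 -0.27 -0.   -1.2  -2.14]
green 1 1 [ 0.97  0.33 -0.66  0.97 -0.57  1.17] [ 1.14  0.17 -0.53  0.69 -0.85  1.37] [ 0.22  0.14 -0.4   0.   -1.03  1.22] [ 0.22  0.06 -0.23  0.   -1.28  1.22]
green 1 -1 [ 0.97  0.33 -0.66  0.97 -0.57 -1.97] [ 1.14  0.17 -0.53  0.69 -0.85 -1.77] [ 0.22  0.14 -0.4  -0.   -1.03 -1.92] [ 0.22  0.06 -0.23 -0.   -1.28 -1.92]
green -1 1 [ 1.08  0.33 -0.85  1.19 -0.53  0.81] [ 1.33  0.16 -0.7   0.74 -0.82  1.09] [ 0.44  0.16 -0.38  0.   -1.03  1.  ] [ 0.44  0.09 -0.21  0.   -1.28  1.  ]
green -1 -1 [ 1.08  0.33 -0.85  1.19 -0.53 -2.34] [ 1.33  0.16 -0.7   0.74 -0.82 -2.05] [ 0.44  0.16 -0.38 -0.   -1.03 -2.14] [ 0.44  0.09 -0.21 -0.   -1.28 -2.14]
706 [ 0.30038841 -0.68444086  0.03002782] [ 0.7496234  -0.43000395  0.52173701] [ 0.30668598 -0.47409836  0.52173701]
12714 [ 0.47688874 -0.19054821  0.1200036 ] [0.74998506 0.49997914 0.44448446]
922 [ 0.30299144 -0.64403933  0.03002056] [ 0.71439466 -0.45616784  0.53759361] [ 0.31098619 -0.47440546  0.53759361]
5821 [ 0.48146816 -0.19068586  0.12002321] [0.74999638 0.49964305 0.44530718]
```

```bash
cat >> plan.py <<'E'
from plant import robot
def st(tag=''):
    s=robot.get_state();print(tag,'t=%.2f'%s['time_s'],'p',np.round(s['eef_pos'],4),'F',np.round(s['contact_force'],1),'tq',np.round(s['torque'],2),'gap %.4f'%s['finger_gap']);return s
def go(M): robot.move_to(*pr(M))
def lin(M,speed=.2,**k): return robot.movel(pr(M)[0],speed=speed,**k)
def dz(M,z):
    N=M.copy();N[2,3]+=z;return N
def shot(n,name):
    c=robot.read_camera(n);cv2.imwrite(f'pics/{name}.png',c['color'][:,:,::-1]);np.savez(name+'.npz',**c);return c
E
python3 - <<'E'
from plan import *
T=tool_in_bin(1,1,y=.004);B=bin_pose(*BLUE);G=B@T
robot.gripper_to(.055);st('open')
go(dz(G,.10));st('above')
shot('wrist','w1')
E
```

```text
open t=0.98 p [ 0.1406 -0.609   0.1844] F [-0.5  0.6 -0.3] tq [-0.03 -0.01 -0.02] gap 0.0548
above t=2.89 p [ 0.5478 -0.278   0.1529] F [ 0.9  0.7 -0.4] tq [ 0.    0.   -0.02] gap 0.0552
```

View pics/w1.png

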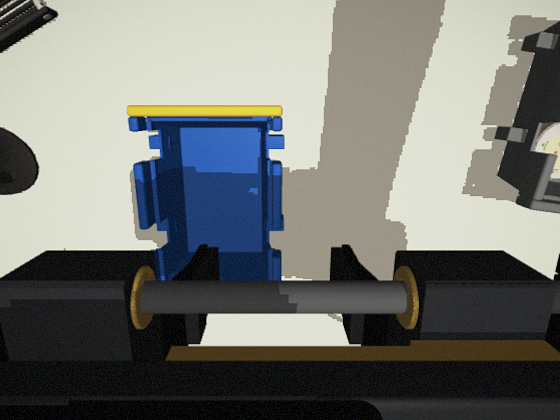

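```bash
python3 - <<'E'
from plan import *
T=tool_in_bin(1,1,y=.004);B=bin_pose(*BLUE);G=B@T
print(lin(G,.1,contact_N=8));st('down')
robot.gripper_to(0.0);st('grip')
lin(dz(G,.14),.2);st('up')
c=shot('side','s1');shot('scene','c1')
E
python3 - <<'E'
import cv2
import numpy as np
a=cv2.imread('pics/s1.png')[100:330,60:330];b=cv2.imread('pics/c1.png')[60:290,250:520]
cv2.imwrite('pics/v1.png',cv2.resize(np.hstack([a,b]),None,fx=1.48,fy=1.48))
E
```

```text
False
down t=4.09 p [ 0.5488 -0.2775  0.0536] F [-0.4 -0.3  1.1] tq [-0.02 -0.05 -0.  ] gap 0.0552
grip t=5.22 p [ 0.5482 -0.2773  0.0528] F [-0.1 -0.7  0.4] tq [-0.02 -0.12  0.05] gap 0.0005
up t=6.07 p [ 0.5473 -0.2768  0.1914] F [ 0.4  0.4 -0.9] tq [ 0.01 -0.01  0.03] gap 0.0008
```

View pics/v1.png

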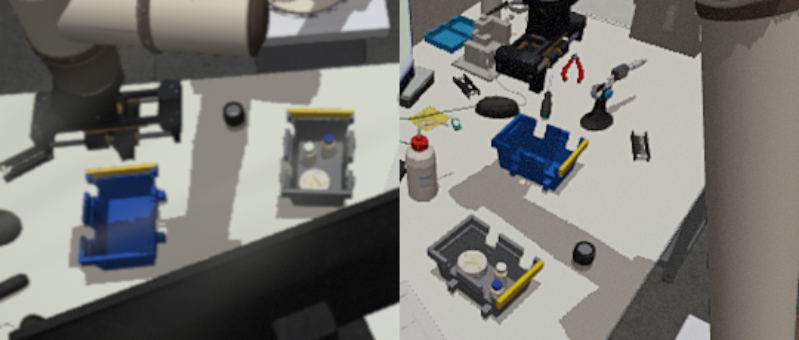

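Run:
```python
from plan import *
c=dict(np.load('w1.npz'));overlay(c,*pose4(BLUE),(60,60,460,360),'pics/ow1.png',2)
G=bin_pose(*BLUE)@tool_in_bin(1,1,y=.004)
print(proj(c,np.array([[.5478,-.278,.1529],[.5478,-.278,.08],[.5478,-.278,.0528]])))
P,H=cloud(c)
q=P.reshape(-1,3);h=H.reshape(-1,3).astype(int);k=(h[:,0]>105)&(h[:,0]<125)&(h[:,1]>90)&(q[:,2]>.061)&(q[:,2]<.09)
print(msfit(q[k],BLUE,pose4,20))
for n in('s1','c1'):
    P,H=cloud(dict(np.load(n+'.npz')));q=P.reshape(-1,3);h=H.reshape(-1,3).astype(int);k=(h[:,1]>90)&(q[:,2]>.061)&(q[:,2]<.09)&(np.hypot(q[:,0]-.553,q[:,1]+.33)<.13)
    print(n,msfit(q[k],BLUE,pose4,20))
```

```text
[[273.51159011 237.92557933]
 [273.80876965 206.9396794 ]
 [273.88503627 198.9876192 ]]
(array([ 5.54893003e-01, -3.29587892e-01,  2.71711565e-04,  1.58961102e+00]), np.float64(0.0004700340613449868), np.float64(0.0008763529460663374))
s1 (array([ 5.54065498e-01, -3.30877452e-01,  4.54259133e-04,  1.58783916e+00]), np.float64(0.0006434131021586581), np.float64(0.0010985706158639667))
c1 (array([ 5.50578050e-01, -3.31544370e-01,  5.80031076e-04,  1.58632209e+00]), np.float64(0.0004261887851427309), np.float64(0.0010888544724326))
```

View pics/ow1.png

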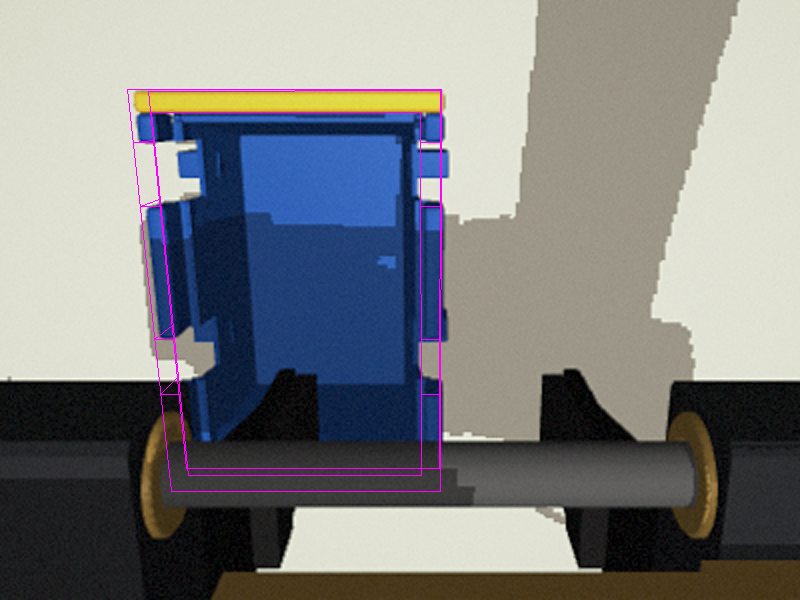

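Run:
```python
from plan import *
c=dict(np.load('w1.npz'));P,H=cloud(c)
for (u,v) in [(200,255),(205,270),(350,255),(345,270),(205,320),(348,320),(195,340),(275,297)]:
    print(u,v,P[v,u].round(4),c['depth'][v,u])
k=(P[...,2]>.145)&(P[...,2]<.2);k[:240]=False
q=P[k];print(q.min(0),q.max(0),len(q))
for a,b in((.14,.16),(.16,.175),(.175,.19),(.19,.22)):
    kk=(P[...,2]>a)&(P[...,2]<b);q=P[kk];print(a,len(q),q.min(0).round(3) if len(q) else '',q.max(0).round(3) if len(q) else '')
print(robot.grip_point_offset,[a for a in dir(robot) if a[0]!='_'])
```

```text
200 255 [ 0.5373 -0.3109  0.206 ] 0.15859321
205 270 [ 0.5389 -0.3064  0.2182] 0.14726877
350 255 [ 0.5361 -0.2439  0.2064] 0.15801635
345 270 [ 0.5378 -0.2483  0.2185] 0.14679669
205 320 [ 0.5549 -0.3047  0.2299] 0.14019014
348 320 [ 0.5496 -0.2499  0.237 ] 0.13213938
195 340 [ 0.5566 -0.3065  0.2404] 0.13052483
275 297 [ 0.5173 -0.2777  0.2787] 0.08325693
[ 0.53585927 -0.31397727  0.1905202 ] [ 0.55502695 -0.24107565  0.19999393] 442
0.14 0  
0.16 0  
0.175 0  
0.19 1626 [ 0.536 -0.316  0.191] [ 0.555 -0.24   0.22 ]
0.0187 ['Unreachable', 'get_state', 'grip_point_offset', 'gripper_to', 'ik', 'move_to', 'movej', 'movel', 'read_camera', 'sign_off', 'wait']
```

Run:
```python
from plan import *
st()
c=shot('wrist','w2');P,H=cloud(c)
s=robot.get_state();print(proj(c,np.array([s['eef_pos']])))
k=(P[...,2]>.1)&(P[...,2]<.29);q=P[k];print(q.min(0),q.max(0))
```

```text
t=6.17 p [ 0.5472 -0.2769  0.1908] F [-0.2  0.5 -0.4] tq [-0.01 -0.02  0.02] gap 0.0006
[[273.34937041 238.15489618]]
[ 0.53555243 -0.28559365  0.10001034] [ 0.69168605 -0.10158172  0.28997557]
```

View pics/w2.png

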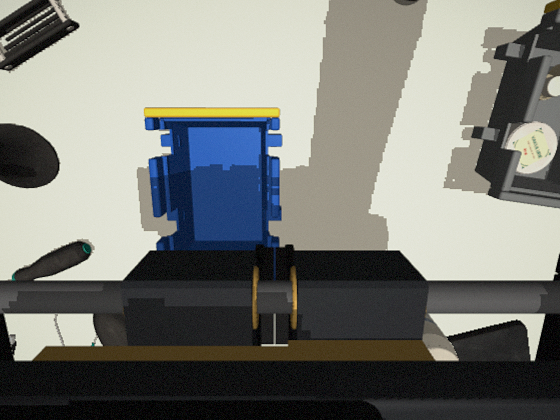

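Run:
```python
from plan import *
c=dict(np.load('w2.npz'));P,H=cloud(c)
for v in range(236,262,2): print(v,[P[v,u].round(3).tolist() for u in (262,275,289)])
c=dict(np.load('s1.npz'));P,H=cloud(c)
k=(P[...,2]>.15)&(P[...,2]<.3)&(abs(P[...,1]+.277)<.03)&(abs(P[...,0]-.547)<.03);q=P[k];print(len(q),q.min(0),q.max(0))
c=dict(np.load('c1.npz'));P,H=cloud(c)
k=(P[...,2]>.15)&(P[...,2]<.3)&(abs(P[...,1]+.277)<.03)&(abs(P[...,0]-.547)<.03);q=P[k];print(len(q),q.min(0),q.max(0))
```

```text
236 [[0.611, -0.29, 0.004], [0.59, -0.275, 0.064], [0.612, -0.258, 0.001]]
238 [[0.614, -0.29, 0.005], [0.59, -0.275, 0.07], [0.615, -0.258, -0.0]]
240 [[0.616, -0.29, 0.004], [0.59, -0.275, 0.076], [0.617, -0.258, 0.002]]
242 [[0.617, -0.289, 0.009], [0.591, -0.275, 0.079], [0.62, -0.258, 0.0]]
244 [[0.537, -0.283, 0.229], [0.592, -0.275, 0.082], [0.536, -0.269, 0.23]]
246 [[0.536, -0.282, 0.233], [0.594, -0.275, 0.081], [0.536, -0.27, 0.232]]
248 [[0.537, -0.282, 0.235], [0.538, -0.276, 0.231], [0.536, -0.27, 0.235]]
250 [[0.537, -0.282, 0.237], [0.538, -0.276, 0.234], [0.536, -0.27, 0.238]]
252 [[0.536, -0.282, 0.241], [0.538, -0.276, 0.237], [0.536, -0.27, 0.24]]
254 [[0.537, -0.282, 0.242], [0.538, -0.276, 0.24], [0.536, -0.27, 0.242]]
256 [[0.537, -0.282, 0.245], [0.538, -0.276, 0.241], [0.537, -0.27, 0.245]]
258 [[0.537, -0.282, 0.247], [0.538, -0.276, 0.243], [0.536, -0.27, 0.247]]
260 [[0.537, -0.282, 0.249], [0.539, -0.276, 0.243], [0.536, -0.27, 0.25]]
121 [ 0.54001693 -0.29053298  0.22765788] [ 0.56198756 -0.26607742  0.29937323]
118 [ 0.53259507 -0.2907907   0.22896207] [ 0.55579794 -0.25993754  0.28155892]
```

Run:
```python
from plan import *
c=dict(np.load('w2.npz'));P,H=cloud(c)
for u in (150,200,240,350,400): print(u,[P[v,u].round(3).tolist() for v in (256,270,300,330,345,352)])
for n in('s1','c1'):
    P,H=cloud(dict(np.load(n+'.npz')))
    k=(P[...,2]>.1)&(P[...,2]<.5)&(abs(P[...,1]+.277)<.12)&(abs(P[...,0]-.547)<.05);q=P[k]
    h,e=np.histogram(q[:,2],np.arange(.2,.42,.01))
    for a in e[:-1]:
        w=q[(q[:,2]>=a)&(q[:,2]<a+.01)]
        if len(w): print(n,round(a,3),len(w),'y',w[:,1].min().round(3),w[:,1].max().round(3),'x',w[:,0].min().round(3),w[:,0].max().round(3))
```

```text
150 [[0.51, -0.308, 0.309], [0.51, -0.305, 0.317], [0.514, -0.303, 0.324], [0.522, -0.304, 0.323], [0.526, -0.304, 0.323], [0.524, -0.303, 0.327]]
200 [[0.51, -0.296, 0.309], [0.51, -0.294, 0.317], [0.514, -0.293, 0.324], [0.522, -0.293, 0.324], [0.526, -0.293, 0.323], [0.525, -0.293, 0.327]]
240 [[0.51, -0.286, 0.309], [0.51, -0.285, 0.318], [0.515, -0.284, 0.323], [0.522, -0.284, 0.323], [0.526, -0.284, 0.323], [0.524, -0.284, 0.327]]
350 [[0.51, -0.258, 0.308], [0.51, -0.26, 0.317], [0.514, -0.261, 0.323], [0.521, -0.26, 0.324], [0.524, -0.26, 0.325], [0.524, -0.261, 0.328]]
400 [[0.51, -0.245, 0.308], [0.51, -0.248, 0.316], [0.514, -0.25, 0.323], [0.522, -0.249, 0.322], [0.524, -0.249, 0.324], [0.524, -0.25, 0.328]]
s1 0.22 2 y -0.282 -0.272 x 0.557 0.558
s1 0.23 28 y -0.286 -0.267 x 0.54 0.56
s1 0.24 29 y -0.286 -0.267 x 0.545 0.561
s1 0.25 33 y -0.288 -0.266 x 0.555 0.562
s1 0.26 14 y -0.29 -0.267 x 0.558 0.561
s1 0.27 9 y -0.291 -0.285 x 0.557 0.562
s1 0.28 1 y -0.288 -0.288 x 0.56 0.56
s1 0.29 9 y -0.357 -0.191 x 0.553 0.582
s1 0.3 112 y -0.362 -0.19 x 0.519 0.589
s1 0.31 400
[... 474 characters left out ...]
3 0.556
c1 0.24 26 y -0.286 -0.267 x 0.533 0.553
c1 0.25 18 y -0.286 -0.267 x 0.533 0.54
c1 0.26 21 y -0.291 -0.264 x 0.533 0.541
c1 0.27 17 y -0.288 -0.26 x 0.533 0.539
c1 0.28 2 y -0.27 -0.263 x 0.533 0.534
c1 0.29 4 y -0.194 -0.193 x 0.523 0.577
c1 0.3 155 y -0.362 -0.189 x 0.506 0.58
c1 0.31 238 y -0.363 -0.188 x 0.505 0.579
c1 0.32 282 y -0.371 -0.183 x 0.506 0.58
c1 0.33 268 y -0.37 -0.181 x 0.506 0.58
c1 0.34 497 y -0.374 -0.181 x 0.506 0.58
c1 0.35 112 y -0.328 -0.258 x 0.518 0.569
c1 0.36 120 y -0.328 -0.259 x 0.519 0.568
c1 0.37 88 y -0.316 -0.259 x 0.521 0.567
c1 0.38 67 y -0.273 -0.259 x 0.515 0.568
c1 0.39 100 y -0.33 -0.245 x 0.507 0.581
c1 0.4 194 y -0.326 -0.239 x 0.508 0.582
```

```bash
sed -i 's/^OFF=.*/OFF=.0187+.0375/' plan.py
python3 - <<'E'
from plan import *
T=tool_in_bin(1,1,y=.004);B=bin_pose(.554,-.331,.0005,1.587);G=B@T
robot.gripper_to(.055)
lin(dz(G,.03),.2);print(lin(G,.08,contact_N=8));st('down')
robot.gripper_to(0.0);st('grip')
lin(dz(G,.14),.2);st('up')
shot('wrist','w3');c=shot('scene','c3')
cv2.imwrite('pics/v3.png',cv2.resize(c['color'][60:290,250:520,::-1],None,fx=2,fy=2))
E
```

```text
False
down t=8.75 p [ 0.5492 -0.2772  0.0153] F [0.7 0.5 0.4] tq [-0.05 -0.03 -0.03] gap 0.0554
grip t=9.56 p [ 0.5492 -0.2773  0.0158] F [-2.5 -0.3  3. ] tq [-0.25  0.31 -0.04] gap 0.0112
up t=10.41 p [ 0.5479 -0.2764  0.1534] F [-0.9  0.2 -3. ] tq [-0.02  0.02  0.03] gap 0.0097
```

View pics/v3.png

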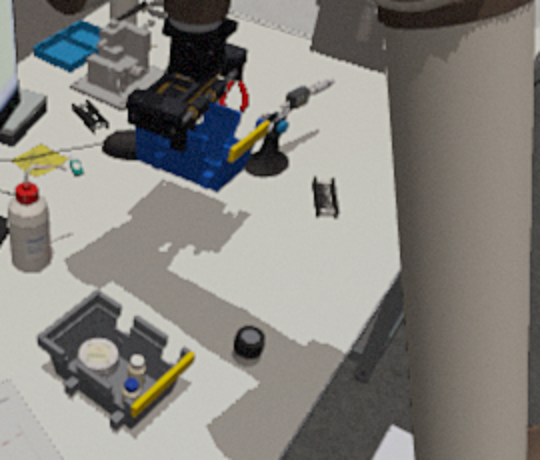

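View pics/w3.png

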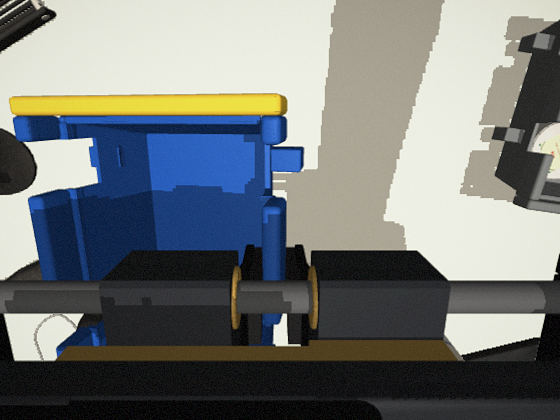

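```bash
python3 - <<'E'
from plan import *
T=tool_in_bin(1,1,y=.004)
go(bin_pose(.47,-.24,.15,3.08)@T);st('mid')
go(bin_pose(GREY[0],GREY[1],.15,GREY[3]+np.pi)@T);st('above')
shot('wrist','w4');shot('scene','c4');shot('side','s4')
E
python3 - <<'E'
import cv2,numpy as np
a=cv2.imread('pics/s4.png')[60:290,180:410];b=cv2.imread('pics/c4.png')[130:360,200:430]
cv2.imwrite('pics/v4.png',cv2.resize(np.hstack([a,b]),None,fx=1.7,fy=1.7))
E
```

```text
mid t=11.83 p [ 0.4161 -0.2407  0.1646] F [-0.3 -0.2 -1.2] tq [-0.01  0.19 -0.02] gap 0.0097
above t=12.86 p [ 0.468  -0.0618  0.1647] F [ 0.3 -0.8 -1.7] tq [-0.13  0.13  0.02] gap 0.0094
```

View pics/v4.png

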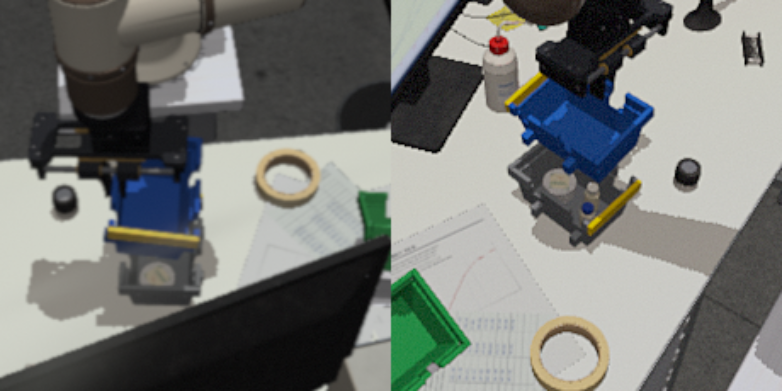

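```bash
cat > fitb.py <<'E'
from h import *
def colpts(files,hlo,hhi,center,rad=.15,smin=90,zlo=.01):
    a=[]
    for f in files:
        P,H=cloud(dict(np.load(f)));P=P.reshape(-1,3);H=H.reshape(-1,3).astype(int)
        k=((H[:,0]>hlo)&(H[:,0]<hhi)|(H[:,0]>20)&(H[:,0]<32)&(H[:,1]>150))&(H[:,1]>smin)&(np.linalg.norm(P-center,axis=1)<rad)&(P[:,2]>zlo)
        a.append(P[k])
    return a
def fit6(q,p0,n=12,zmax=.095):
    p=np.array(p0,float)
    for _ in range(3):
        Rr,t=pose6(p);l=Rr.inv().apply(q-t);k=(l[:,2]>.06)&(l[:,2]<zmax)&(abs(l[:,0])<.068)&(abs(l[:,1])<.093)
        p,cst,med=msfit(q[k],p,pose6,n,sc=(.006,.006,.003,.03,.03,.03))
    return p,med,k.sum()
def show(p):
    M=R.from_rotvec(p[3:]).as_matrix();return 'pos',np.round(p[:3],4),'yaw %.4f'%np.arctan2(-M[0,1],M[1,1]),'z',M[:,2].round(3)
E
python3 - <<'E'
from fitb import *;from plan import GREY
p0=np.r_[GREY[:2],.15,R.from_rotvec([0,0,GREY[3]+np.pi]).as_rotvec()]
a=colpts(['c4.npz','s4.npz'],105,125,p0[:3]+[0,0,.05],zlo=.1)
for q in a+[np.vstack(a)]:
    p,m,n=fit6(q,p0);print(*show(p),m,n)
print(GREY)
E
```

```text
pos [ 0.4672 -0.0222  0.1417] yaw -1.7017 z [0.029 0.17  0.985] 0.0008877075748533112 953
pos [ 0.4696 -0.0217  0.1417] yaw -1.6955 z [0.033 0.166 0.986] 0.0011815376298593598 483
pos [ 0.4678 -0.0216  0.1414] yaw -1.6951 z [0.029 0.167 0.986] 0.0010172260860049946 1444
[ 4.71e-01 -7.50e-03  3.00e-04  1.44e+00]
```

```bash
cat >> plan.py <<'E'
def tcp():
    s=robot.get_state();return mat(R.from_rotvec(s['tool_rot']),s['eef_pos'])
E
python3 - <<'E'
from plan import *
p=np.array([.4678,-.0216,.1414]);yaw=-1.697;z=np.array([.030,.168,.985]);z/=np.linalg.norm(z)
y=np.array([-np.sin(yaw),np.cos(yaw),0]);x=np.cross(y,z);x/=np.linalg.norm(x);y=np.cross(z,x)
B=mat(R.from_matrix(np.c_[x,y,z]),p)
T=np.linalg.inv(B)@tcp();np.save('Tblue.npy',T)
pl=lambda z:bin_pose(GREY[0],GREY[1],z,GREY[3]+np.pi)@T
go(pl(.13));st('level')
shot('scene','c5');shot('side','s5')
E
python3 - <<'E'
from fitb import *;from plan import GREY
p0=np.r_[GREY[:2],.13,R.from_rotvec([0,0,GREY[3]+np.pi]).as_rotvec()]
a=colpts(['c5.npz','s5.npz'],105,125,p0[:3]+[0,0,.05],zlo=.1)
for q in a+[np.vstack(a)]:
    p,m,n=fit6(q,p0);print(*show(p),m,n)
E
```

```text
level t=13.32 p [ 0.4703 -0.0532  0.1461] F [ 0.8 -0.2 -0.5] tq [-0.59  0.21 -0.02] gap 0.0098
pos [ 0.4705 -0.0097  0.1298] yaw -1.7083 z [-0.001 -0.001  1.   ] 0.0009124670031517161 993
pos [ 0.4741 -0.0092  0.1307] yaw -1.7016 z [-0.004 -0.     1.   ] 0.0011949555800345555 494
pos [ 0.4715 -0.0101  0.1302] yaw -1.7104 z [-0.005  0.004  1.   ] 0.0010760058206517754 1490
```

Blue is level and aligned. Lower it and release.

```bash
python3 - <<'E'
from plan import *
T=np.load('Tblue.npy')
pl=lambda z:bin_pose(GREY[0],GREY[1]+.002,z,GREY[3]+np.pi)@T
lin(pl(.08),.15);print(lin(pl(.069),.05,contact_N=5));st('down')
robot.gripper_to(.045);s=st('rel')
M=tcp();M[:3,3]-=M[:3,2]*.1;lin(M,.2);st('off')
shot('scene','c6');shot('side','s6')
E
python3 - <<'E'
from fitb import *;from plan import GREY
p0=np.r_[GREY[:2],.07,R.from_rotvec([0,0,GREY[3]+np.pi]).as_rotvec()]
a=colpts(['c6.npz','s6.npz'],105,125,p0[:3]+[0,0,.05],zlo=.05)
for q in a+[np.vstack(a)]:
    p,m,n=fit6(q,p0);print(*show(p),m,n)
import cv2
a=cv2.imread('pics/s6.png')[60:290,180:410];b=cv2.imread('pics/c6.png')[130:360,200:430]
cv2.imwrite('pics/v6.png',cv2.resize(np.hstack([a,b]),None,fx=1.7,fy=1.7))
E
```

```text
True
down t=14.19 p [ 0.4722 -0.0491  0.0863] F [-0.6  1.1  3.8] tq [0.13 0.36 0.1 ] gap 0.0096
rel t=15.07 p [ 0.4708 -0.0493  0.0849] F [-0.7  0.2 -0.1] tq [-0.46  0.27  0.01] gap 0.0450
off t=15.72 p [ 0.4667 -0.0659  0.1825] F [-0.4  0.4  0.2] tq [-0.4   0.24 -0.05] gap 0.0454
pos [ 0.4719 -0.0061  0.0703] yaw -1.7009 z [-0.002  0.005  1.   ] 0.0009147760258045479 1053
pos [ 0.4752 -0.0052  0.0702] yaw -1.6941 z [ 0.001 -0.004  1.   ] 0.0013098837779463874 668
pos [ 0.4731 -0.0061  0.0704] yaw -1.6988 z [-0.001  0.004  1.   ] 0.0012150271432704303 1723
```

View pics/v6.png

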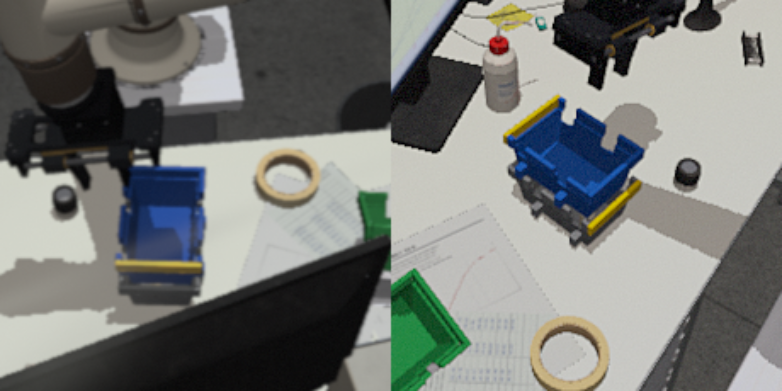

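Run:
```python
from plan import *
lin(dz(tcp(),.04),.25)
T=tool_in_bin(1,1,zg=.074,y=.004)
G=mat(*pose6(GREEN))@T;pre=G.copy();pre[:3,3]-=G[:3,2]*.07
print('ik',np.round(robot.ik(*pr(G)),2),np.round(robot.ik(*pr(pre)),2))
go(pre);st('pre')
c=shot('wrist','w7');shot('scene','c7')
# points in tool frame
P,H=cloud(c);Tm=tcp();q=(P.reshape(-1,3)-Tm[:3,3])@Tm[:3,:3]
k=(abs(q[:,1])<.06)&(abs(q[:,0])<.02)&(q[:,2]<0)&(q[:,2]>-.085)
print('finger in tool frame',q[k].min(0).round(4),q[k].max(0).round(4),k.sum())
overlay(c,*pose6(GREEN),(0,0,560,420),'pics/ow7.png',1)
```

```text
ik [ 0.91  0.38 -0.68  1.11 -0.51  1.08] [ 1.03  0.28 -0.62  0.86 -0.66  1.25]
pre t=17.76 p [0.5246 0.3576 0.1486] F [ 0.1 -0.1 -0. ] tq [-0.    1.01 -0.  ] gap 0.0450
finger in tool frame [-0.0091 -0.0345 -0.0849] [ 0.0126  0.0349 -0.0376] 2299
```

View pics/ow7.png

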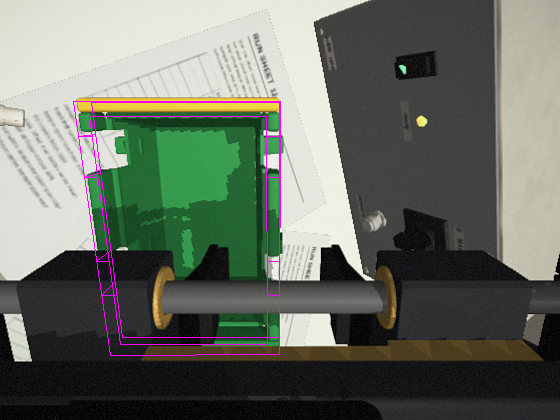

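View pics/c7.png

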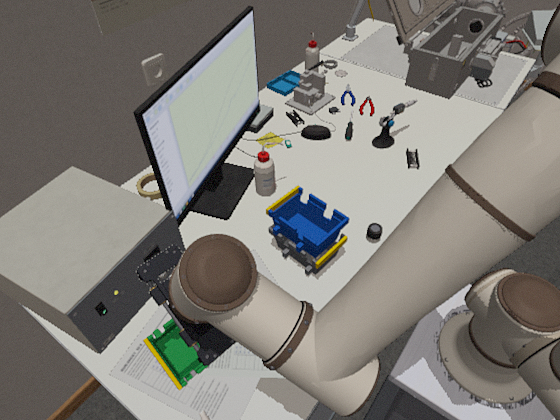

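```bash
python3 - <<'E'
from plan import *
T=tool_in_bin(1,1,zg=.074,y=.004)
G=mat(*pose6(GREEN))@T
print(lin(G,.1,contact_N=8));st('down')
robot.gripper_to(0.0);st('grip')
M=G.copy();M[:3,3]-=G[:3,2]*.06;M[2,3]+=.03;lin(M,.12);st('up')
shot('wrist','w8');shot('scene','c8');shot('side','s8')
E
python3 - <<'E'
import cv2,numpy as np
a=cv2.imread('pics/s8.png')[60:290,280:510];b=cv2.imread('pics/c8.png')[190:420,100:330]
cv2.imwrite('pics/v8.png',cv2.resize(np.hstack([a,b]),None,fx=1.7,fy=1.7))
E
```

```text
False
down t=18.71 p [0.5586 0.3528 0.0881] F [-0.5 -0.1  0.3] tq [0.01 1.1  0.01] gap 0.0452
grip t=19.40 p [0.5575 0.3531 0.0876] F [-5.4  0.3  2.2] tq [ 0.03  2.29 -0.12] gap 0.0108
up t=20.27 p [0.5288 0.3569 0.1687] F [ 0.2 -1.1 -1.9] tq [ 0.08  1.26 -0.01] gap 0.0100
```

View pics/v8.png

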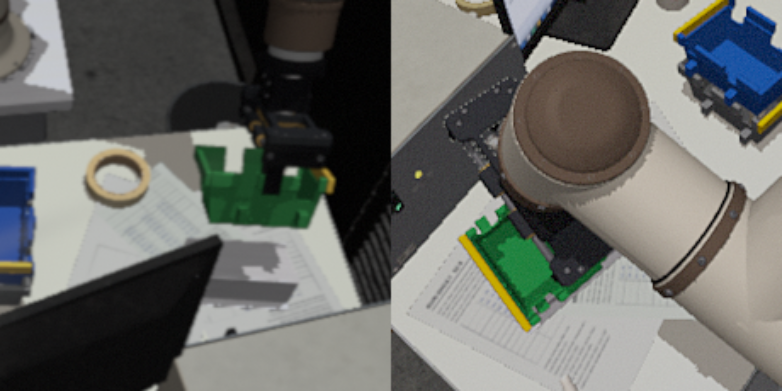

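View pics/w8.png

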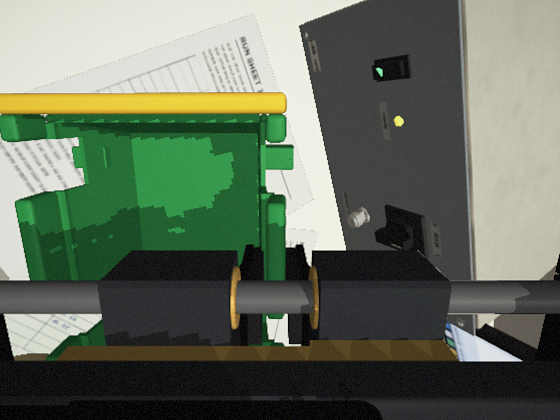

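```bash
python3 - <<'E'
from plan import *
T=np.load('Tblue.npy');T[2,3]+=.003
lin(dz(tcp(),.06),.25)
go(bin_pose(.46,.23,.21,-.95)@T);st('mid')
go(bin_pose(.473,-.006,.19,-1.699)@T);st('above')
shot('scene','c9');shot('side','s9')
E
cat > m9.py <<'E'
from fitb import *
import sys
tag,z=sys.argv[1],float(sys.argv[2])
p0=np.r_[.473,-.006,z,R.from_rotvec([0,0,-1.699]).as_rotvec()]
a=colpts([f'c{tag}.npz',f's{tag}.npz'],50,78,p0[:3]+[0,0,.05],zlo=.1)
for q in a+[np.vstack(a)]:
    p,m,n=fit6(q,p0);print(*show(p),m,n)
np.save('gm%s.npy'%tag,p)
p0[2]=.0704
a=colpts([f'c{tag}.npz',f's{tag}.npz'],105,125,p0[:3]+[0,0,.05],zlo=.05)
for q in a+[np.vstack(a)]:
    p,m,n=fit6(q,p0);print('blue',*show(p),m,n)
a=cv2.imread(f'pics/s{tag}.png')[60:290,180:410];b=cv2.imread(f'pics/c{tag}.png')[130:360,200:430]
cv2.imwrite(f'pics/v{tag}.png',cv2.resize(np.hstack([a,b]),None,fx=1.7,fy=1.7))
E
python3 m9.py 9 .19
```

```text
mid t=21.64 p [0.489  0.1965 0.2276] F [-0.2 -0.  -1.6] tq [-0.59 -0.14  0.  ] gap 0.0100
above t=22.62 p [ 0.4728 -0.0489  0.2091] F [ 0.1 -0.  -1.8] tq [-0.52  0.17  0.  ] gap 0.0101
pos [0.4747 0.0011 0.1956] yaw -1.7006 z [-0.02  -0.104  0.994] 0.0009125367389473654 1194
pos [0.4773 0.0017 0.1958] yaw -1.7010 z [-0.015 -0.1    0.995] 0.0009834344120312945 852
pos [0.4759 0.0007 0.1958] yaw -1.7000 z [-0.019 -0.098  0.995] 0.0012045935084171841 2045
blue pos [ 0.4716 -0.006   0.0704] yaw -1.7068 z [0.    0.002 1.   ] 0.0008909636052315162 744
blue pos [ 0.4765 -0.0049  0.069 ] yaw -1.7004 z [-0.018 -0.001  1.   ] 0.0009351741531543173 160
blue pos [ 0.4721 -0.0059  0.0704] yaw -1.7062 z [-0.     0.001  1.   ] 0.0009619457631273155 901
```

View pics/v9.png

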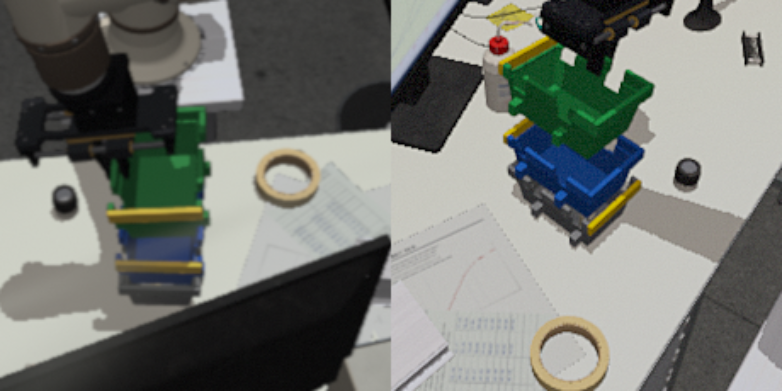

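```bash
python3 - <<'E'
from plan import *
p=np.load('gm9.npy');B=mat(*pose6(p));T=np.linalg.inv(B)@tcp();np.save('Tgreen.npy',T)
go(bin_pose(.4725,-.0058,.165,-1.703)@T);st('level')
shot('scene','c10');shot('side','s10')
E
python3 m9.py 10 .165
```

```text
level t=22.98 p [ 0.4688 -0.0519  0.1819] F [-0.6 -0.1 -0.7] tq [-0.31  0.15 -0.03] gap 0.0102
pos [ 0.4702 -0.0091  0.1588] yaw -1.7030 z [0.006 0.081 0.997] 0.0008982855147131657 1049
pos [ 0.4737 -0.009   0.1607] yaw -1.7045 z [0.013 0.084 0.996] 0.0010762049098405253 579
pos [ 0.4714 -0.009   0.1596] yaw -1.6960 z [0.004 0.081 0.997] 0.0012056012860425785 1622
blue pos [ 0.472  -0.0061  0.0708] yaw -1.7020 z [-0.001  0.005  1.   ] 0.0008753897156728666 614
blue pos [ 0.4761 -0.0065  0.0703] yaw -1.6887 z [-0.007  0.005  1.   ] 0.0010129738335335507 112
blue pos [ 0.4724 -0.0064  0.0709] yaw -1.7040 z [-0.003  0.008  1.   ] 0.0009351043152561793 725
```

```bash
python3 - <<'E'
from plan import *
p=np.load('gm10.npy');B=mat(*pose6(p));T=np.linalg.inv(B)@tcp();np.save('Tgreen.npy',T)
go(bin_pose(.4725,-.0060,.16,-1.703)@T);st('level')
shot('scene','c11');shot('side','s11')
E
python3 m9.py 11 .16
```

```text
level t=23.32 p [ 0.473  -0.0525  0.1822] F [-0.4 -0.6 -1.8] tq [-0.58  0.16 -0.03] gap 0.0095
pos [ 0.4752 -0.0076  0.1628] yaw -1.7184 z [-0.007 -0.007  1.   ] 0.0009063187210470559 1094
pos [ 0.4779 -0.0078  0.1626] yaw -1.7193 z [-0.006  0.001  1.   ] 0.0011912000443431408 658
pos [ 0.4761 -0.0074  0.1627] yaw -1.7122 z [-0.008 -0.006  1.   ] 0.0010697929852311007 1756
blue pos [ 0.4717 -0.0058  0.0703] yaw -1.7019 z [0.001 0.    1.   ] 0.0009271405035755055 639
blue pos [ 0.4736 -0.0052  0.0711] yaw -1.7295 z [0.007 0.006 1.   ] 0.0009075281448004196 111
blue pos [ 0.4722 -0.0058  0.0704] yaw -1.7051 z [-0.  0.  1.] 0.0010000042966280538 750
```

```bash
python3 - <<'E'
from plan import *
B=bin_pose(.4756,-.0076,.1628,-1.717);T=np.linalg.inv(B)@tcp();np.save('Tgreen.npy',T)
pl=lambda z:bin_pose(.4721,-.0060,z,-1.703)@T
go(pl(.145));lin(pl(.12),.12);st('a')
print(lin(pl(.103),.05,contact_N=6));st('down')
shot('scene','c12');shot('side','s12')
E
python3 m9.py 12 .105
```

```text
a t=24.03 p [ 0.4695 -0.0505  0.1393] F [ 0.5  0.  -1.6] tq [-0.51  0.12  0.  ] gap 0.0097
True
down t=24.40 p [ 0.4703 -0.0506  0.1236] F [-0.9  0.6  3.1] tq [-0.14  0.34  0.01] gap 0.0099
pos [ 0.4709 -0.0059  0.1045] yaw -1.6993 z [ 0.001 -0.001  1.   ] 0.0009064772787658618 932
pos [ 0.4756 -0.0051  0.1047] yaw -1.6754 z [-0.008 -0.008  1.   ] 0.0013239309617804436 375
pos [ 0.4717 -0.0058  0.1049] yaw -1.6995 z [-0.005 -0.003  1.   ] 0.0010191875519172614 1292
blue pos [ 0.4719 -0.0055  0.0702] yaw -1.7035 z [ 0.    -0.005  1.   ] 0.0008451271547450839 538
blue pos [ 0.4741 -0.0063  0.0714] yaw -1.6985 z [0.01  0.005 1.   ] 0.0009849592407907243 122
blue pos [ 0.4725 -0.0057  0.0704] yaw -1.7044 z [-0.001 -0.003  1.   ] 0.0009338341958336361 660
```

View pics/v12.png

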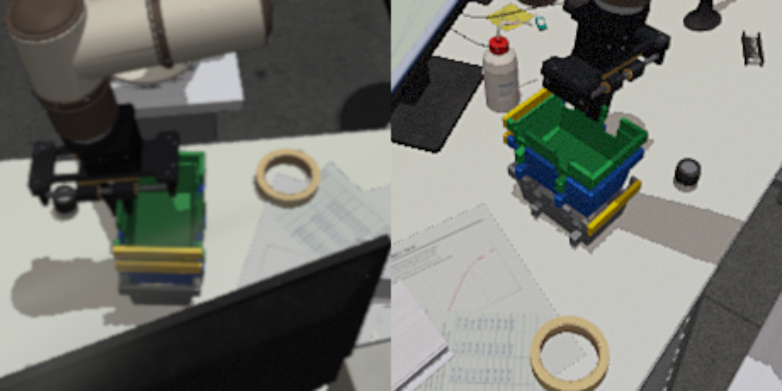

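Nested: green is at 0.1045 and blue at 0.0703, a difference of 34 mm. Release and withdraw.

```bash
python3 - <<'E'
from plan import *
robot.gripper_to(.04);st('rel')
M=tcp();M[:3,3]-=M[:3,2]*.1;lin(M,.2);st('off')
lin(tcp()@np.array([[1,0,0,0],[0,1,0,0],[0,0,1,-.06],[0,0,0,1]]),.25)
robot.wait(.5)
shot('scene','c13');shot('side','s13')
E
python3 m9.py 13 .1045
python3 - <<'E'
from h import *
P,H=cloud(dict(np.load('c13.npz')));P0,_=cloud(dict(np.load('scene0.npz')))
d=np.load('c13.npz')['depth']-np.load('scene0.npz')['depth']
for n,(u0,u1,v0,v1) in dict(bottle=(250,280,150,195),loupe=(360,388,218,245),tape=(278,332,312,365)).items(): print(n,np.percentile(d[v0:v1,u0:u1],[5,50,95]).round(3))
# grey: lower part yellow band fit
for f in('c13','scene0','s13','side0'):
    P,H=cloud(dict(np.load(f'{f}.npz')));h=H.astype(int);k=(h[...,0]>20)&(h[...,0]<32)&(h[...,1]>150)&(np.hypot(P[...,0]-.39,P[...,1]+.02)<.08)&(P[...,2]<.09)&(P[...,2]>.05)
    q=P[k];print(f,len(q),q.mean(0).round(4) if len(q) else '')
E
```

```text
rel t=25.31 p [ 0.4691 -0.0504  0.1225] F [-0.4  0.2 -0.8] tq [-0.4   0.15 -0.02] gap 0.0399
off t=25.96 p [ 0.4666 -0.0653  0.2204] F [-0.3  0.9 -0. ] tq [-0.4   0.21 -0.  ] gap 0.0402
pos [ 0.4713 -0.0055  0.1043] yaw -1.6986 z [-0.001 -0.002  1.   ] 0.0009515089665952912 1111
pos [ 0.4748 -0.005   0.1042] yaw -1.7003 z [-0. -0.  1.] 0.0012465976701348685 715
pos [ 0.4724 -0.0053  0.1043] yaw -1.6992 z [ 0.    -0.002  1.   ] 0.0011826767708906383 1823
blue pos [ 0.4721 -0.0057  0.0704] yaw -1.7007 z [-0.    -0.001  1.   ] 0.0008957406221000224 549
blue pos [ 0.4754 -0.0051  0.0698] yaw -1.6957 z [ 0.    -0.005  1.   ] 0.001006380048319366 133
blue pos [ 0.4723 -0.0058  0.0704] yaw -1.7037 z [-0.    -0.001  1.   ] 0.0009458754657435077 682
bottle [-0.006  0.     0.005]
loupe [-0.005 -0.     0.005]
tape [-0.004 -0.     0.004]
c13 210 [0.3899 0.0071 0.0765]
scene0 209 [0.39   0.0075 0.0764]
s13 0 
side0 167 [0.3972 0.0017 0.0755]
```

View pics/v13.png

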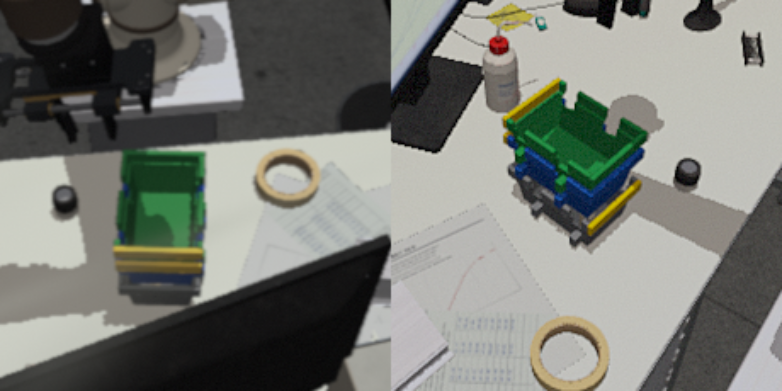

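```bash
python3 -c "
from plan import *
st();robot.sign_off()"
```

```text
t=26.94 p [ 0.4656 -0.0744  0.2796] F [ 0.6 -0.7  0.3] tq [-0.34  0.19  0.05] gap 0.0398
the job is handed in; nothing more can be done
```

The blue bin stands on the grey bin's rim, turned half round, and the green bin is nested in the blue one, yellow end over yellow end. I handed the job in at 26.9 s of the 54 s allowed.

**Final camera checks:**

| Check | Measured | Required |
|---|---|---|
| Blue above grey | about 70 mm | 65–75 mm |
| Blue offset from grey, horizontal | about 2 mm | under 14 mm |
| Green above blue | about 34 mm | 29–39 mm |
| Green offset from blue, horizontal | about 1 mm | under 9 mm |
| Tilt of blue and green | under 0.01 rad | under 0.07 rad |

- **Angles:** both bins are within about 0.01 rad of the bin below.
- **Left alone:** the grey bin's yellow end, the wash bottle, the loupe and the tape roll show no change from the first picture.
- **Not seen:** the vials and tin are hidden under the stack, so I could not check them at the end. The grey bin stayed put and contact forces stayed low.

**What went wrong or disagreed:**
- **Missed grasp:** the first grip on blue closed on air. The fingertips turned out to be about 37.5 mm behind the reported TCP, along the tool axis. I measured this in the images and corrected for it, and the bin had not moved.
- **Sag in the grip:** both bins tilted in the fingers, by up to about 0.17 rad. I measured the tilt and turned the tool to level each bin before placing it.
- **Cameras:** the scene and side cameras differ by about 3–4 mm in x. The offsets in the table use both cameras together.

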